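# Raise the scale gate and send the crate onto the scale

### The arm

A 6-joint arm with a two-finger parallel gripper is mounted at the origin on the work surface. World frame = base frame: x ahead of the robot, y to its left, z up, the work surface at z = 0. Lengths are in m, angles in degrees, forces in N, time in s.
With the tool pointing down it reaches from about 0.375 to 0.9 m from the base axis. Payload 3.1 kg.
Tool frame: the origin (TCP) lies on the centre line of the jaws, within the pads' length; the fingertips stand 19 mm ahead of it and the grasp point (between the pads) is the TCP; z points along the fingers, y is the direction in which the jaws open and shut (so a half turn about z gives the same grasp; the last joint's range is limited). The gripper opens to 87 mm and grips with 3 to 60 N. Pads are 19 mm wide; open, the fingers measure 117 mm over their backs; the gripper's body (75 mm by 190 mm) begins 51 mm behind the grasp point.
Start: joints at [-84.196, 30.224, 82.088, -0, 67.689, -10.227], TCP at [0.173, -0.601, 0.242] pointing down, gripper open.
Joint ranges: [-176.69, 176.69], [-43.24, 126.21], [12.49, 139.97], [-82, 262], [0, 151.66], [-163.58, 163.58]. Speed limits (degrees/s): [159.86, 159.86, 180, 180, 180, 180].

### API

Orientations are given as a 3x3 rotation matrix whose columns are the frame's x, y, z axes.
In Python, from rig import bot gives the robot as it stands.
- The arm moves only by the tool carry_out, never from a script. Its argument "targets" is a list of rows, each a list of 6 numbers: the shift along the tool's x, y, z each as a share of 200 mm, from -1 to 1, then the turn, a rotation vector about the tool's x, y, z each as a share of pi/2 rad, from -1 to 1. In form: [[dx, dy, dz, ax, ay, az], ...]. A call has 1 to 20 rows; each row is the pose to reach, as a shift and turn from the pose measured when the call began, along the tool's axes at that moment; what a row does not reach only later rows make up. A row lasts 1/8 s, in which the tool goes at most 62.5 mm and 10.7 degrees, less where a joint would pass 70% of its speed; a pose out of reach is approached as far as the arm can. A call with a number of a shift or a turn outside -1 to 1 is refused whole. A call with a gripper value outside its range is refused whole. "jaw" is the gripper's target within -1 to 1 (fully open at 1, half-way at 0, shut at -1), set as the call begins (left out, the last holds). The fingers move at their own pace and stop on an object; the grip force is fixed at half the most. Time passes only in rows, so rows that repeat a pose let the fingers close. It gives the time, the measured TCP pose, the force and the opening at its end, in the units of the state.
- bot.read_state(): the state, without advancing time (a new reading comes with each control period).
- bot.capture(name): name is "side" or "top" or "wrist"; returns the picture (400x640x3 uint8, blue, green, red); there is no depth.
- bot.camera_info(name): a dict with "camera_matrix" (3x3 intrinsics, pixels), "view" (4x4, takes a point from world to camera coordinates); the wrist camera has in their place "mount" (4x4, takes a point from camera to tool coordinates, whose origin is the TCP and whose axes are the flange's). Camera axes: x right, y down, z forward; pixel columns grow to the right and rows downward; lengths in m; the calibration is good to about 2 mm. A picture is of the moment at which its call begins: read the wrist's pose just before it. camera_info takes no time and is no camera call.
- bot.hand_in(): hands the job in, once; it reports no verdict.
The state is a dict: "time_s": time; "joint_positions": joint angles; "qvel": joint speeds; "tau": joint torques, N m; "position": TCP position; "tcp_rot": TCP orientation; "force": force on the tool from outside, world axes, zero at the start; "moment": the same for the moment, N m; "opening": opening from 0.0 (shut) to 1.0 (fully open).
Only numpy, scipy, OpenCV 4.12 (cv2) and the standard library are available. Lean on these libraries where they do the work, as an engineer would, in place of code of your own. Each camera call takes 0.05 s, during which the arm holds its last target.

### The job

Push the yellow counterweighted gate arm up past its balance point so that it stays raised by itself, then take your hand off it. After that, push the waiting red crate gently along the rollers, through the open gate and onto the scale, until it rests against the end stop. Only push: slide the crate without lifting or tipping it, and leave the things on the bench where they are.

Things in the scene. Friction and masses are not known exactly. Their poses are not given: they have to be found in the camera images.
- lane: Steel roller lane, fixed; place and yaw vary. Origin on the bench under its middle at the gate. x: across the lane, away from the robot; y: along it, the crate's travel; z up. In mm: rollers run free, tops z 75, y -315 to 243; side channels inner faces x -85 and 85, outer -106 and 106, tops z 95. Waiting part y under -20, roller-top scale y 26 to 252. Scale display past its end at x 100, y 335, z to 220.
- gate (a joint): Gate arm angle, rad: 0 = closed, level across the lane, blocking the crate; grows as the free end is pushed up; 1.6 = open stop, upright. Balance point 0.79: left below 0.75 it falls shut, left above 0.83 it swings up to the stop by itself in about 1 s, damped. From closed it needs about 0.63 N m at the hinge: 3 to 4 N upward 200 mm from it. It cannot move sideways.
- gate_pivot (a point): On the hinge axis (which is the lane's y), in the plane of the arm: lane x 160, y 0, z 145 mm, at the top of the far-side gate post (44 by 48 mm, top z 170). Behind it a cranked tail with a dark steel counterweight disc (72 mm diameter, 30 thick) stands up and out; it swings back and down as the arm rises.
- gate_grip (a point): Middle of the arm's black rubber hand grip, 332.5 mm from the hinge; moves with the arm. The arm is a yellow and black tube, 25 mm diameter, running from the hinge along the lane's -x when closed, centre at z 145; the grip is its last 65 mm, 32 mm diameter, outside the near channel. Between the channels 57 mm is free under the tube, down to the rollers.
- gate_fork (a point): Bottom of the black U fork in which the closed arm rests, on the near side: lane x -120, y 0, z 130 mm. Fork 16 mm (x) by 50 mm (y), top z 162, on a 20 mm post with a 50 by 60 mm foot plate.
- stop_face (a point): Middle of the end stop's black rubber face at the end of the scale: lane x 0, y 246, z 105 mm; the plate behind it is 194 mm wide, top z 130. The crate's origin is at lane y 146 mm when it rests against it.
- crate: Open red plastic crate full of dark packs, 150 mm (x) by 200 mm (y) by 100 mm high, 0.5 to 1 kg, loose on the rollers, y along the lane, 15 to 70 mm short of the closed arm. Origin at the centre of its underside. Its upright 150 mm ends can be pushed anywhere up to 95 mm above its underside; 1 to 2 N rolls it; let go, it stops within about 10 mm.
- label_roll: White paper label roll standing on its end on the bench near the waiting part of the lane: 90 mm diameter, 60 mm high; origin at the centre of its underside. Leave it alone.
- wipes_tub: White and blue round tub, 72 mm diameter, 115 mm high, on the bench near the waiting part of the lane; origin at the centre of its underside. Leave it alone.
- cutter: Orange safety cutter lying on the bench beside the scale: 165 mm (its y) by 35 mm by 17 mm high; origin under the middle of its handle. Leave it alone.
Not all that is in view belongs to the job. What is meant by the crate is not turquoise, and is the larger of those in its own colour.

How it is judged (in metres and radians):
On the way, in this order (a step that is already met when the one before it is completed fails the run):
1. the gate arm stands up by itself, untouched (value of joint gate above 1.4 rad and contact force between each of the fingers, the arm and lane below 0.1 N), for 0.3 s.
2. the crate is on the scale against the end stop (y of crate in the frame of lane above 0.131 m), for 0.2 s.
At the end, for the whole second after the job is handed in: The gate arm stands raised by itself (above 1.4 rad) and the crate stands at rest, flat on the scale's rollers, within 15 mm of the end stop (value of joint gate above 1.4 rad and y of crate in the frame of lane above 0.131 m and height (world z) of crate below 0.085 m and angle between crate's own z axis and vertical below 0.06 rad and linear speed of crate below 0.02 m/s); the robot touches nothing.
It fails at once if the crate is lifted off the rollers (more than 15 mm) (height (world z) of crate above 0.09 m).
It fails at once if the crate is tipped (more than 0.15 rad) (angle between crate's own z axis and vertical above 0.15 rad).
It fails at once if the crate is shoved hard (faster than 0.5 m/s) (linear speed of crate above 0.5 m/s).
It fails at once if a thing on the bench is moved (more than 20 mm) (distance of any of label_roll, wipes_tub, cutter from where it was at the start of the episode above 0.02 m).
It also fails if it takes over 58 s, if anything falls off the work surface, if the arm or the gripper's body presses on something with over 40 N, if the wrist force passes 120 N, or if a joint passes its speed limit or range.

## Working session

There is one attempt and no reset: what is moved stays moved. The work goes in short steps, Python scripts to look and compute and a tool call to move; the robot and the scene stay as the last step left them, time stands still between calls to the robot, and variables do not carry over. Pictures are saved under pics/ and viewed, and the job is handed in when it is done.

Besides the shell and the picture viewer there is one more tool, called after "Request:" as name(argument=value, ...) on one line, values as JSON. carry_out: Moves the arm, as the interface text tells. Shift numbers are shares of 200 mm and turn numbers shares of pi/2 rad, none past 1 either way. Its arguments: {"type":"object","properties":{"targets":{"type":"array"},"jaw":{"type":"number"}},"required":["targets"]}

```bash
ls; mkdir -p pics
python3 - <<'E'
from rig import bot
import cv2,numpy as np
np.set_printoptions(precision=4,suppress=True)
s=bot.read_state();print(s)
for n in("side","top","wrist"):
    cv2.imwrite(f"pics/{n}0.png",bot.capture(n));print(n,bot.camera_info(n))
E
```

```text
pics
{'time_s': 0.0, 'joint_positions': array([-84.196 ,  30.28  ,  82.1562,  -0.0004,  67.689 , -10.226 ]), 'qvel': array([-0.0174, -0.0601, -0.0676,  0.0469,  0.114 ,  0.0943]), 'tau': array([  0.0001, -44.0043, -17.6593,   0.0634,   0.0582,  -0.0002]), 'position': array([ 0.1726, -0.6   ,  0.2406]), 'tcp_rot': array([[ 0.9611,  0.2761, -0.0002],
       [ 0.2761, -0.9611,  0.0022],
       [ 0.0004, -0.0022, -1.    ]]), 'force': array([0.4914, 0.6398, 0.5069]), 'moment': array([-0.0407,  0.028 , -0.021 ]), 'opening': 1.0046043238395765}
side {'camera_matrix': array([[414.8256,   0.    , 319.2641],
       [  0.    , 414.8256, 196.03  ],
       [  0.    ,   0.    ,   1.    ]]), 'view': array([[ 0.9978, -0.0665,  0.0041, -0.5926],
       [-0.038 , -0.6179, -0.7854,  0.11  ],
       [ 0.0548,  0.7835, -0.619 ,  1.0435],
       [ 0.    ,  0.    ,  0.    ,  1.    ]])}
top {'camera_matrix': array([[394.2968,   0.    , 316.419 ],
       [  0.    , 394.2968, 204.0918],
       [  0.    ,   0.    ,   1.    ]]), 'view': array([[ 0.0143, -0.9999,  0.0031, -0.0189],
       [-0.9749, -0.0147, -0.222 ,  0.6158],
       [ 0.222 ,  0.0002, -0.975 ,  0.8757],
       [ 0.    ,  0.    ,  0.    ,  1.    ]])}
wrist {'camera_matrix': array([[277.8453,   0.    , 318.1031],
       [  0.    , 277.8453, 198.6458],
       [  0.    ,   0.    ,   1.    ]]), 'mount': array([[ 0.0016, -0.9689, -0.2476,  0.0672],
       [ 1.    ,  0.0016, -0.0001, -0.0007],
       [ 0.0005, -0.2476,  0.9689, -0.1445],
       [ 0.    ,  0.    ,  0.    ,  1.    ]])}
```

View pics/side0.png

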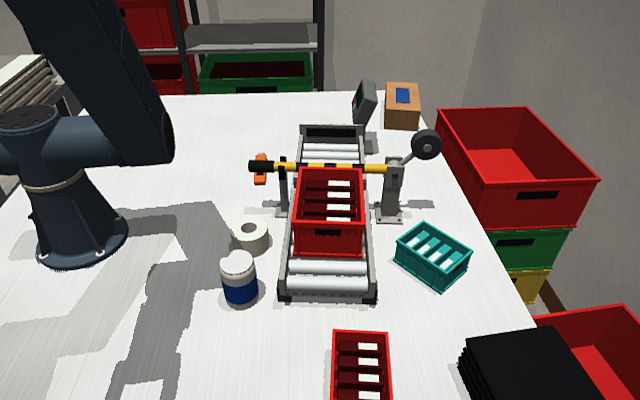

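View pics/top0.png

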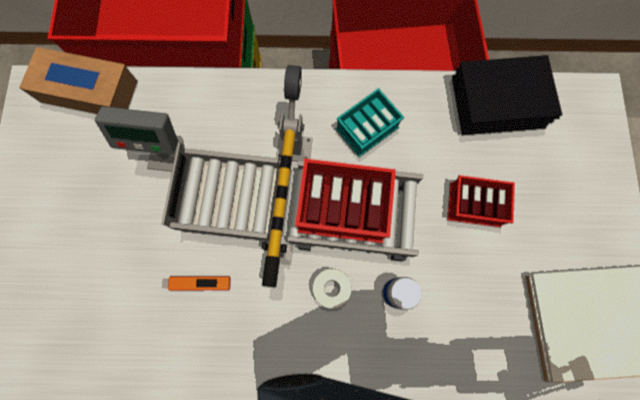

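View pics/wrist0.png

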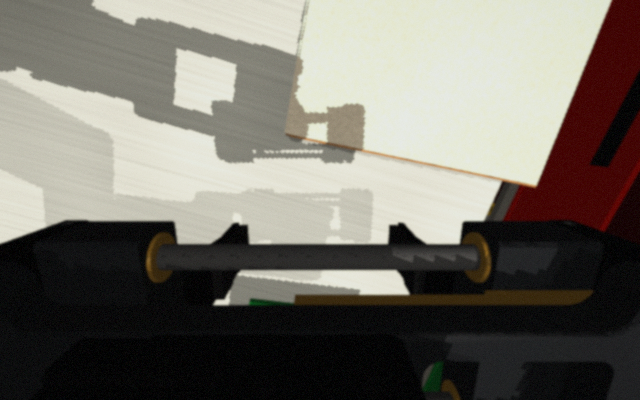

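Run:
```python
import cv2
t=cv2.imread('pics/top0.png');cv2.imwrite('pics/crop1.png',cv2.resize(t[120:300,150:430],None,fx=2.85,fy=2.85,interpolation=cv2.INTER_CUBIC))
t=cv2.imread('pics/side0.png');cv2.imwrite('pics/crop2.png',cv2.resize(t[90:310,210:480],None,fx=2.7,fy=2.7,interpolation=cv2.INTER_CUBIC))
```

```text
(no output)
```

View pics/crop1.png

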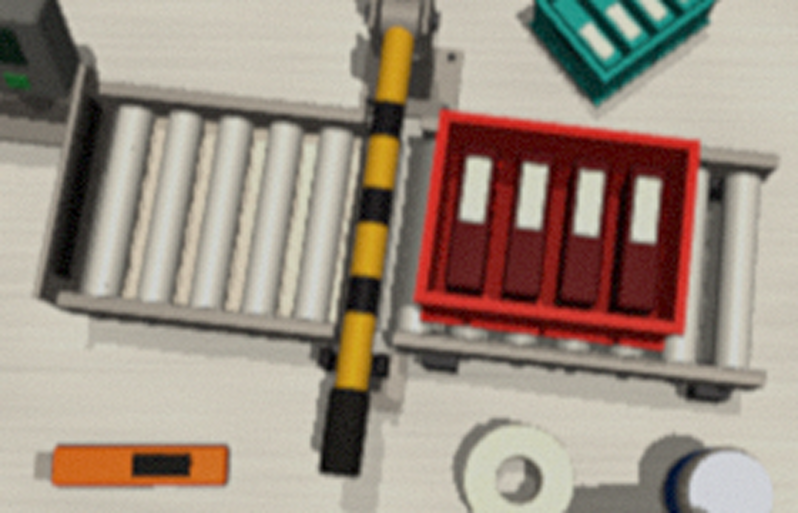

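View pics/crop2.png

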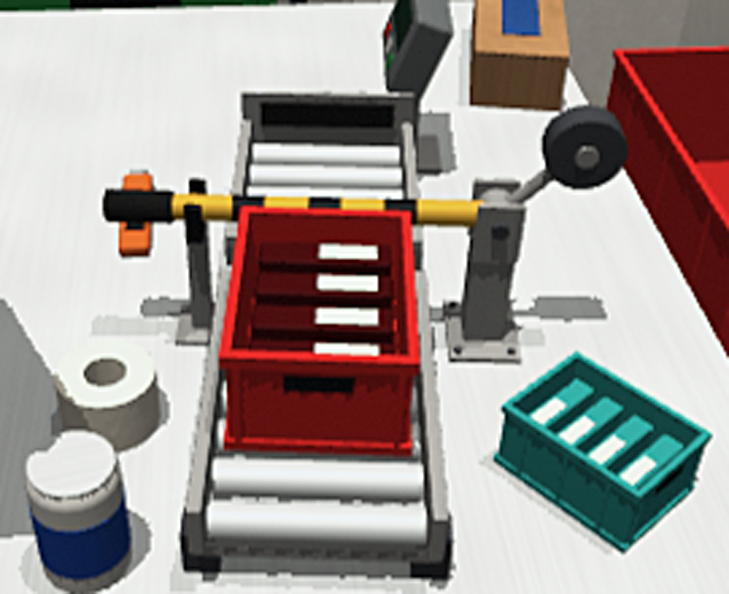

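```bash
cat > h.py <<'E'
from rig import bot
import cv2,numpy as np
np.set_printoptions(precision=4,suppress=True)
def ray(name,u,v,z):
    ci=bot.camera_info(name);V=ci['view'];R=V[:3,:3];t=V[:3,3]
    d=R.T@np.linalg.inv(ci['camera_matrix'])@[u,v,1];c=-R.T@t
    return c+d*(z-c[2])/d[2]
def proj(name,P):
    ci=bot.camera_info(name);p=ci['view'][:3]@np.append(P,1);p=ci['camera_matrix']@p;return p[:2]/p[2]
E
python3 - <<'E'
from h import *
from scipy.optimize import least_squares
def T(u,v,z): return ray('top',150+u/2.85,120+v/2.85,z)
pts=dict(gripend=T(340,474,.145),gripstart=T(351,391,.145),farWait=T(777,160,.095),nearWait=T(763,380,.095),nearScale=T(60,300,.095))
for k,v in pts.items():print(k,v)
a=T(112,89,.095);b=T(360,115,.095);print('far ch outer',a,b,np.degrees(np.arctan2(*(a-b)[:2])))
img=cv2.imread('pics/top0.png');hsv=cv2.cvtColor(img,cv2.COLOR_BGR2HSV)
m=cv2.inRange(hsv,(18,130,100),(32,255,255));m[:,:250]=0;m[:,320:]=0;m[:120]=0;m[300:]=0
ys,xs=np.nonzero(m);W=np.array([ray('top',x,y,.145) for x,y in zip(xs,ys)])[:,:2]
vx,vy,x0,y0=cv2.fitLine(W.astype(np.float32),cv2.DIST_HUBER,0,1e-4,1e-4).ravel();print('tube dir',vx,vy,x0,y0,'yaw',np.degrees(np.arctan2(vy,vx)))
# crate rim
for c in[(443,112),(699,143),(683,333),(417,302)]:print('rim',T(*c,.175))
# side
def S(u,v,z): return ray('side',210+u/2.7,90+v/2.7,z)
print('S gripend',S(105,205,.145),'S start',S(172,207,.145))
print('roll',T(518,478,.06),'tub',T(728,487,.115),'cut',T(140,465,.017))
E
```

```text
gripend [0.4203 0.0865 0.145 ]
gripstart [0.4812 0.0807 0.145 ]
farWait [ 0.6819 -0.2606  0.095 ]
nearWait [ 0.4991 -0.2411  0.095 ]
nearScale [0.5552 0.3235 0.095 ]
far ch outer [0.7357 0.2971 0.095 ] [0.7159 0.0875 0.095 ] 5.398154406419553
tube dir 0.9950816 -0.099058576 0.6233163 0.06843801 yaw -5.684962
rim [0.6916 0.0155 0.175 ]
rim [ 0.6698 -0.1795  0.175 ]
rim [ 0.5243 -0.1634  0.175 ]
rim [0.5443 0.0315 0.175 ]
S gripend [0.4212 0.091  0.145 ] S start [0.4838 0.0838 0.145 ]
roll [ 0.4206 -0.0481  0.06  ] tub [ 0.4153 -0.2058  0.115 ] cut [0.4274 0.2711 0.017 ]
```

```bash
cat >> h.py <<'E'
from scipy.spatial.transform import Rotation as Ro
O=np.array([.623,.068,0]);yaw=np.radians(-5.65)
L=Ro.from_euler('z',yaw).as_matrix()
def lane(p): return L.T@(np.array(p)-O)
def world(q): return O+L@np.array(q)
def toolR(tilt,side=-1): # tilt from vertical, pointing to side*Y, y_t=+X
    t=np.radians(tilt);z=L@np.array([0,side*np.sin(t),-np.cos(t)]);y=L[:,0];return np.c_[np.cross(y,z),y,z]
def rel(p,R,s=None):
    s=s or bot.read_state();R0=s['tcp_rot'];
    return np.r_[R0.T@(np.array(p)-s['position'])/.2,Ro.from_matrix(R0.T@R).as_rotvec()/(np.pi/2)].round(3)
E
python3 - <<'E'
from h import *
s=bot.read_state();p=s['position'];print(lane(p))
R=toolR(0)
for q in [(.35,-.5,.35),(.36,-.45,.36)]: print(q,rel(q,R),rel(q,s['tcp_rot']))
E
```

```text
[-0.3825 -0.7092  0.2408]
(0.35, -0.5, 0.35) [ 0.991 -0.237 -0.545 -0.001 -0.001 -0.759] [ 0.991 -0.237 -0.545  0.     0.     0.   ]
(0.36, -0.45, 0.36) [ 1.108 -0.464 -0.595 -0.001 -0.001 -0.759] [ 1.108 -0.464 -0.595  0.     0.     0.   ]
```

Request:
carry_out(targets=[[0.25,-0.06,-0.4,0,0,0],[0.5,-0.12,-0.5,0,0,-0.1],[0.75,-0.18,-0.55,0,0,-0.2],[0.98,-0.24,-0.55,0,0,-0.3],[0.98,-0.24,-0.55,0,0,-0.3]], jaw=-1)

```text
time_s: 0.78
position: [0.3509, -0.4974, 0.3513]
tcp_rot: [[0.727, 0.687, 0.001], [0.687, -0.727, 0.002], [0.002, -0.001, -1.0]]
force: [-0.7, 0.0, 0.7]
opening: 0.523
```

Run:
```python
from h import *
s=bot.read_state();print(s['position'],s['joint_positions'],s['opening'],s['force'])
for q in [(.46,-.35,.35),(.5,-.2,.35)]: print(q,rel(q,toolR(0)))
```

```text
[ 0.3509 -0.4974  0.3513] [-65.3447  23.1638  76.3117   0.0936  80.6086 -18.7449] 0.522557212991908 [-0.7119  0.0349  0.6526]
(0.46, -0.35, 0.35) [ 0.902 -0.161  0.008 -0.    -0.001 -0.455]
(0.5, -0.2, 0.35) [ 1.563 -0.569  0.01  -0.    -0.001 -0.455]
```

Request:
carry_out(targets=[[0.3,-0.06,0,0,0,-0.1],[0.6,-0.12,0,0,0,-0.2],[0.9,-0.18,0,0,0,-0.3],[0.98,-0.4,0,0,0,-0.4],[0.98,-0.5,0,0,0,-0.45],[0.98,-0.5,0,0,0,-0.45]])

```text
time_s: 1.52
position: [0.4236, -0.2896, 0.3516]
tcp_rot: [[0.108, 0.994, -0.0], [0.994, -0.108, 0.002], [0.002, -0.0, -1.0]]
force: [-0.2, -0.2, -0.1]
opening: 0.01
```

Run:
```python
from h import *
s=bot.read_state();print(s['position'],s['joint_positions'],lane(s['position']))
for q in [(-.19,-.1,.36),(-.19,.05,.36),(-.19,.15,.33)]: print(q,world(q),rel(world(q),toolR(0)),rel(world(q),toolR(55)))
```

```text
[ 0.4236 -0.2896  0.3516] [-46.8984  14.6416  89.2813   0.0877  76.1751 -40.7021] [-0.1632 -0.3755  0.3516]
(-0.19, -0.1, 0.36) [ 0.4241 -0.0128  0.36  ] [ 1.376 -0.148 -0.039 -0.    -0.001 -0.006] [ 1.376 -0.148 -0.039 -0.003 -0.613 -0.006]
(-0.19, 0.05, 0.36) [0.4388 0.1365 0.36  ] [ 2.126 -0.155 -0.037 -0.    -0.001 -0.006] [ 2.126 -0.155 -0.037 -0.003 -0.613 -0.006]
(-0.19, 0.15, 0.33) [0.4487 0.236  0.33  ] [ 2.626 -0.16   0.114 -0.    -0.001 -0.006] [ 2.626 -0.16   0.114 -0.003 -0.613 -0.006]
```

Request:
carry_out(targets=[[0.3,-0.03,0,0,0,0],[0.6,-0.06,0,0,0,0],[0.9,-0.1,0,0,0,0],[1.0,-0.1,0,0,-0.1,0],[1.0,-0.1,0,0,-0.2,0],[1.0,-0.1,0,0,-0.2,0]])

```text
time_s: 2.28
position: [0.4262, -0.0875, 0.3516]
tcp_rot: [[0.1, 0.994, -0.033], [0.947, -0.106, -0.304], [-0.306, -0.001, -0.952]]
force: [0.7, -0.2, 0.4]
opening: 0.009
```

Run:
```python
from h import *
s=bot.read_state();print(s['position'],s['joint_positions'],lane(s['position']))
for q in [(-.19,-.0,.36),(-.19,.1,.34),(-.19,.15,.33)]: print(q,world(q),rel(world(q),toolR(30)),rel(world(q),toolR(55)))
```

```text
[ 0.4262 -0.0875  0.3516] [-14.8029   8.3636  99.9937 -18.7946  69.9392  -2.5023] [-0.1805 -0.1741  0.3516]
(-0.19, -0.0, 0.36) [0.4339 0.0867 0.36  ] [ 0.816 -0.054 -0.306 -0.002 -0.135 -0.004] [ 0.816 -0.054 -0.306 -0.003 -0.413 -0.003]
(-0.19, 0.1, 0.34) [0.4438 0.1862 0.34  ] [ 1.322 -0.057 -0.364 -0.002 -0.135 -0.004] [ 1.322 -0.057 -0.364 -0.003 -0.413 -0.003]
(-0.19, 0.15, 0.33) [0.4487 0.236  0.33  ] [ 1.575 -0.059 -0.393 -0.002 -0.135 -0.004] [ 1.575 -0.059 -0.393 -0.003 -0.413 -0.003]
```

Request:
carry_out(targets=[[0.3,-0.02,-0.1,0,0,0],[0.6,-0.04,-0.2,0,-0.1,0],[0.9,-0.05,-0.3,0,-0.2,0],[1.0,-0.05,-0.35,0,-0.3,0],[1.0,-0.05,-0.4,0,-0.4,0],[1.0,-0.05,-0.4,0,-0.41,0],[1.0,-0.05,-0.4,0,-0.41,0]])

```text
time_s: 3.15
position: [0.4396, 0.1261, 0.366]
tcp_rot: [[0.061, 0.994, -0.09], [0.576, -0.109, -0.81], [-0.815, -0.002, -0.579]]
force: [0.2, -0.7, 0.5]
opening: 0.005
```

Run:
```python
from h import *
s=bot.read_state();print(s['position'],s['joint_positions'],lane(s['position']))
for q in [(-.185,.12,.3),(-.185,.12,.11),(-.185,.012,.11)]: print(q,world(q),rel(world(q),toolR(55)))
```

```text
[0.4396 0.1261 0.366 ] [ 26.6802  27.0309  87.4087 -43.8516  99.4722  39.1417] [-0.1882  0.0397  0.366 ]
(-0.185, 0.12, 0.3) [0.4507 0.2056 0.3   ] [ 0.502  0.013 -0.136 -0.006 -0.005 -0.003]
(-0.185, 0.12, 0.11) [0.4507 0.2056 0.11  ] [ 1.276  0.015  0.415 -0.006 -0.005 -0.003]
(-0.185, 0.012, 0.11) [0.4401 0.0982 0.11  ] [ 0.963  0.02   0.855 -0.006 -0.005 -0.003]
```

Request:
carry_out(targets=[[0.25,0.01,-0.1,0,0,0],[0.5,0.01,-0.14,0,0,0],[0.7,0.01,0.0,0,0,0],[0.9,0.01,0.15,0,0,0],[0.9,0.01,0.15,0,0,0]])

```text
time_s: 3.78
position: [0.4491, 0.2029, 0.2003]
tcp_rot: [[0.059, 0.994, -0.097], [0.575, -0.113, -0.811], [-0.816, -0.008, -0.578]]
force: [-0.1, 0.4, 1.9]
opening: 0.005
```

Run:
```python
from h import *
s=bot.read_state();print(s['position'],s['joint_positions'],lane(s['position']))
cv2.imwrite('pics/w1.png',np.hstack([bot.capture('wrist')]));cv2.imwrite('pics/s1.png',bot.capture('side'))
for q in [(-.185,.12,.108),(-.185,.05,.108),(-.185,.012,.108)]: print(q,world(q),rel(world(q),toolR(55)))
```

```text
[0.4491 0.2029 0.2003] [ 32.4819  43.4004  85.7246 -39.2231  92.0916  52.5017] [-0.1863  0.1171  0.2003]
(-0.185, 0.12, 0.108) [0.4507 0.2056 0.108 ] [ 0.394 -0.002  0.272 -0.007 -0.005 -0.004]
(-0.185, 0.05, 0.108) [0.4438 0.136  0.108 ] [ 0.19   0.003  0.557 -0.007 -0.005 -0.004]
(-0.185, 0.012, 0.108) [0.4401 0.0982 0.108 ] [ 0.08   0.005  0.712 -0.007 -0.005 -0.004]
```

View pics/w1.png

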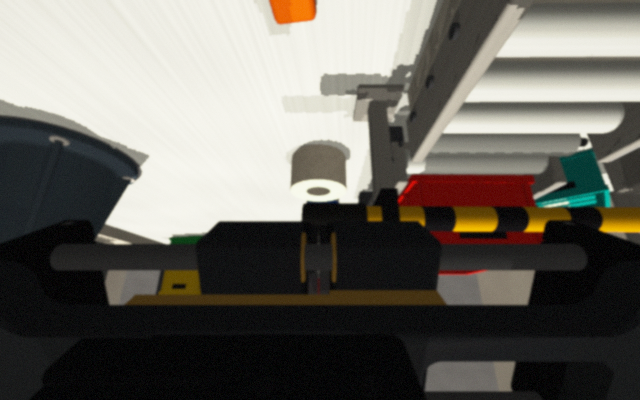

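View pics/s1.png

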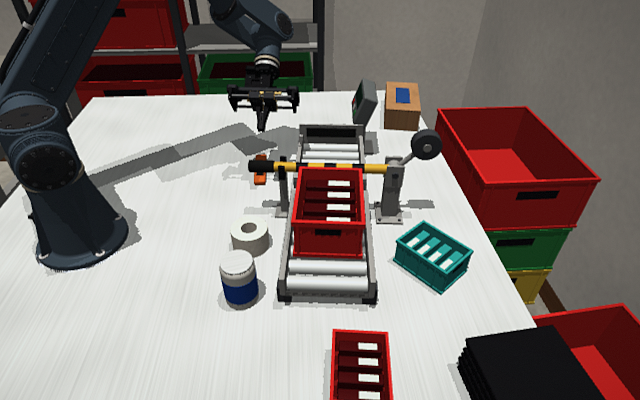

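Request:
carry_out(targets=[[0.2,0,0.13,0,0,0],[0.39,0,0.27,0,0,0],[0.29,0,0.42,0,0,0],[0.19,0,0.56,0,0,0],[0.13,0,0.63,0,0,0],[0.08,0,0.71,0,0,0],[0.08,0,0.71,0,0,0]])

```text
time_s: 4.75
position: [0.4393, 0.0978, 0.1091]
tcp_rot: [[0.066, 0.994, -0.092], [0.577, -0.113, -0.809], [-0.814, 0.0, -0.581]]
force: [0.9, -0.3, 0.6]
opening: 0.008
```

Run:
```python
from h import *
s=bot.read_state();print(s['position'],s['joint_positions'],lane(s['position']),s['force'])
cv2.imwrite('pics/w2.png',bot.capture('wrist'));cv2.imwrite('pics/s2.png',cv2.resize(bot.capture('side')[60:260,180:440],None,fx=2.8,fy=2.8))
r0=.345
R=toolR(55)
for th in np.arange(0,1.3,.1):
    q=(.16-r0*np.cos(th)-0.00, .012,.108+r0*np.sin(th)); print(round(th,1),np.round(q,3),rel(world(q),R))
```

```text
[0.4393 0.0978 0.1091] [ 24.0683  48.3074  98.2857 -46.5044  75.1026  60.6464] [-0.1858  0.0116  0.1091] [ 0.8828 -0.2963  0.5556]
0.0 [-0.185  0.012  0.108] [-0.     0.003  0.005 -0.007 -0.006 -0.005]
0.1 [-0.183  0.012  0.142] [-0.14   0.011 -0.095 -0.007 -0.006 -0.005]
0.2 [-0.178  0.012  0.177] [-0.279  0.037 -0.195 -0.007 -0.006 -0.005]
0.3 [-0.17   0.012  0.21 ] [-0.414  0.08  -0.292 -0.007 -0.006 -0.005]
0.4 [-0.158  0.012  0.242] [-0.546  0.139 -0.387 -0.007 -0.006 -0.005]
0.5 [-0.143  0.012  0.273] [-0.671  0.214 -0.478 -0.007 -0.006 -0.005]
0.6 [-0.125  0.012  0.303] [-0.79   0.304 -0.564 -0.007 -0.006 -0.005]
0.7 [-0.104  0.012  0.33 ] [-0.901  0.409 -0.645 -0.007 -0.006 -0.005]
0.8 [-0.08   0.012  0.355] [-1.003  0.527 -0.72  -0.007 -0.006 -0.005]
0.9 [-0.054  0.012  0.378] [-1.094  0.656 -0.787 -0.007 -0.006 -0.005]
1.0 [-0.026  0.012  0.398] [-1.175  0.796 -0.847 -0.007 -0.006 -0.005]
1.1 [0.004 0.012 0.415] [-1.243  0.946 -0.898 -0.007 -0.006 -0.005]
1.2 [0.035 0.012 0.43 ] [-1.3    1.104 -0.941 -0.007 -0.006 -0.005]
```

View pics/s2.png

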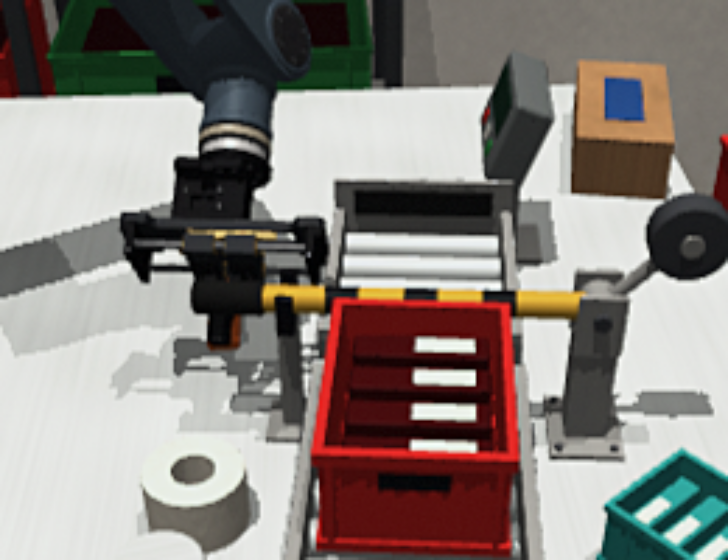

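View pics/w2.png

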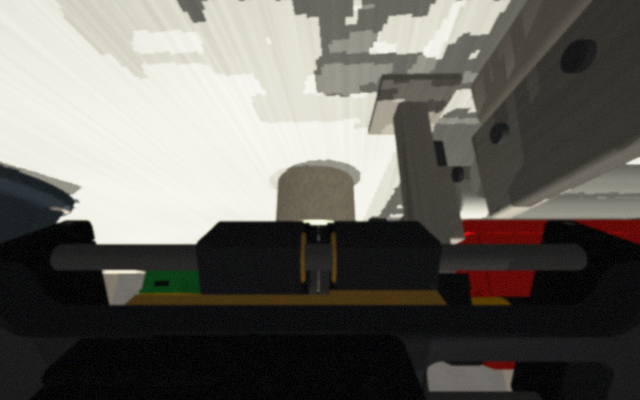

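Request:
carry_out(targets=[[-0.07,0.01,-0.05,0,0,0],[-0.14,0.01,-0.1,0,0,0],[-0.21,0.03,-0.15,0,0,0],[-0.28,0.04,-0.2,0,0,0],[-0.35,0.06,-0.24,0,0,0],[-0.41,0.08,-0.29,0,0,0],[-0.41,0.08,-0.29,0,0,0]])

```text
time_s: 5.72
position: [0.4567, 0.0966, 0.2105]
tcp_rot: [[0.068, 0.994, -0.088], [0.578, -0.111, -0.809], [-0.813, 0.004, -0.582]]
force: [-0.0, 0.2, -2.1]
opening: 0.002
```

Run:
```python
from h import *
s=bot.read_state();print(s['position'],s['joint_positions'],lane(s['position']),s['force'])
cv2.imwrite('pics/s3.png',cv2.resize(bot.capture('side')[60:260,180:440],None,fx=2.8,fy=2.8))
r0=.345
R=toolR(55)
for th in np.arange(.3,1.3,.1):
    q=(.16-r0*np.cos(th)-0.00, .012,.108+r0*np.sin(th)); print(round(th,1),np.round(q,3),rel(world(q),R))
```

```text
[0.4567 0.0966 0.2105] [ 23.2865  38.9779  95.0187 -45.4764  83.341   51.2263] [-0.1683  0.0121  0.2105] [-0.0234  0.1758 -2.1263]
0.3 [-0.17   0.012  0.21 ] [-0.002 -0.005 -0.001 -0.005 -0.006 -0.006]
0.4 [-0.158  0.012  0.242] [-0.133  0.055 -0.096 -0.005 -0.006 -0.006]
0.5 [-0.143  0.012  0.273] [-0.258  0.131 -0.187 -0.005 -0.006 -0.006]
0.6 [-0.125  0.012  0.303] [-0.377  0.221 -0.273 -0.005 -0.006 -0.006]
0.7 [-0.104  0.012  0.33 ] [-0.488  0.326 -0.354 -0.005 -0.006 -0.006]
0.8 [-0.08   0.012  0.355] [-0.589  0.444 -0.428 -0.005 -0.006 -0.006]
0.9 [-0.054  0.012  0.378] [-0.68   0.574 -0.495 -0.005 -0.006 -0.006]
1.0 [-0.026  0.012  0.398] [-0.761  0.714 -0.555 -0.005 -0.006 -0.006]
1.1 [0.004 0.012 0.415] [-0.829  0.864 -0.606 -0.005 -0.006 -0.006]
1.2 [0.035 0.012 0.43 ] [-0.885  1.021 -0.648 -0.005 -0.006 -0.006]
```

View pics/s3.png

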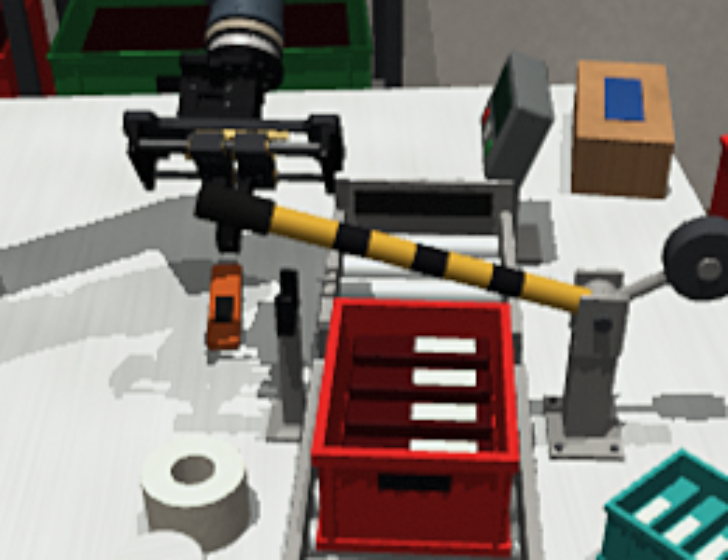

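Request:
carry_out(targets=[[-0.07,0.03,-0.05,0,0,0],[-0.13,0.06,-0.1,0,0,0],[-0.2,0.09,-0.14,0,0,0],[-0.26,0.13,-0.19,0,0,0],[-0.32,0.18,-0.23,0,0,0],[-0.38,0.22,-0.27,0,0,0],[-0.43,0.27,-0.31,0,0,0],[-0.49,0.33,-0.35,0,0,0]])

```text
time_s: 6.78
position: [0.522, 0.089, 0.3311]
tcp_rot: [[0.067, 0.994, -0.089], [0.577, -0.111, -0.809], [-0.814, 0.002, -0.581]]
force: [-0.3, 2.6, -0.1]
opening: 0.003
```

Run:
```python
from h import *
s=bot.read_state();print(s['position'],s['joint_positions'],lane(s['position']),s['force'])
cv2.imwrite('pics/s4.png',cv2.resize(bot.capture('side')[20:260,180:440],None,fx=2.5,fy=2.5))
r0=.345
R=toolR(55)
for th in np.arange(.7,1.3,.1):
    q=(.16-r0*np.cos(th)-0.00, .012,.108+r0*np.sin(th)); print(round(th,1),np.round(q,3),rel(world(q),R))
```

```text
[0.522  0.089  0.3311] [ 20.2821  32.8872  82.3905 -46.9101  94.649   35.931 ] [-0.1026  0.0109  0.3311] [-0.3132  2.5672 -0.1446]
0.7 [-0.104  0.012  0.33 ] [ 0.015 -0.019  0.004 -0.003 -0.006 -0.009]
0.8 [-0.08   0.012  0.355] [-0.086  0.099 -0.07  -0.003 -0.006 -0.009]
0.9 [-0.054  0.012  0.378] [-0.177  0.23  -0.137 -0.003 -0.006 -0.009]
1.0 [-0.026  0.012  0.398] [-0.256  0.371 -0.196 -0.003 -0.006 -0.009]
1.1 [0.004 0.012 0.415] [-0.324  0.521 -0.246 -0.003 -0.006 -0.009]
1.2 [0.035 0.012 0.43 ] [-0.379  0.679 -0.288 -0.003 -0.006 -0.009]
1.3 [0.068 0.012 0.44 ] [-0.421  0.843 -0.321 -0.003 -0.006 -0.009]
```

View pics/s4.png

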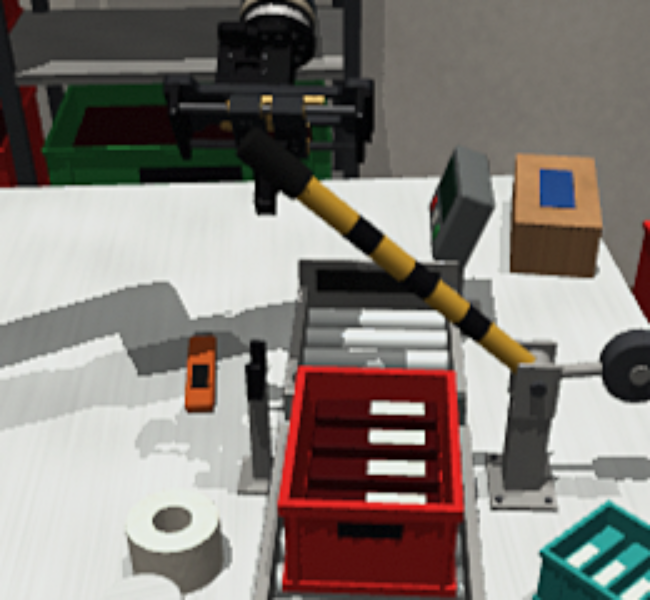

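Request:
carry_out(targets=[[-0.05,0.05,-0.04,0,0,0],[-0.09,0.1,-0.07,0,0,0],[-0.13,0.16,-0.1,0,0,0],[-0.18,0.23,-0.14,0,0,0],[-0.22,0.3,-0.17,0,0,0],[-0.26,0.37,-0.2,0,0,0],[-0.29,0.44,-0.22,0,0,0],[-0.32,0.51,-0.25,0,0,0],[-0.32,0.51,-0.25,0,0,0]])

```text
time_s: 7.95
position: [0.6263, 0.0804, 0.4155]
tcp_rot: [[0.073, 0.994, -0.085], [0.577, -0.112, -0.809], [-0.813, 0.01, -0.581]]
force: [-0.2, -0.1, 0.4]
opening: 0.007
```

Run:
```python
from h import *
s=bot.read_state();print(s['position'],s['joint_positions'],lane(s['position']),s['force'])
cv2.imwrite('pics/s5.png',cv2.resize(bot.capture('side')[0:260,180:440],None,fx=2.3,fy=2.3))
for q in [(-.1,.15,.41),(-.2,.05,.42),(-.2,-.1,.42)]: print(q,rel(world(q),toolR(55)),rel(world(q),toolR(0)))
```

```text
[0.6263 0.0804 0.4155] [ 16.7846  35.6084  62.7994 -50.361  103.1084  21.2364] [0.0021 0.0127 0.4155] [-0.2283 -0.1283  0.3852]
(-0.1, 0.15, 0.41) [ 0.412 -0.516 -0.541 -0.004 -0.006 -0.009] [ 0.412 -0.516 -0.541  0.001  0.605 -0.01 ]
(-0.2, 0.05, 0.42) [ 0.073 -1.009 -0.16  -0.004 -0.006 -0.009] [ 0.073 -1.009 -0.16   0.001  0.605 -0.01 ]
(-0.2, -0.1, 0.42) [-0.363 -0.999  0.45  -0.004 -0.006 -0.009] [-0.363 -0.999  0.45   0.001  0.605 -0.01 ]
```

View pics/s5.png

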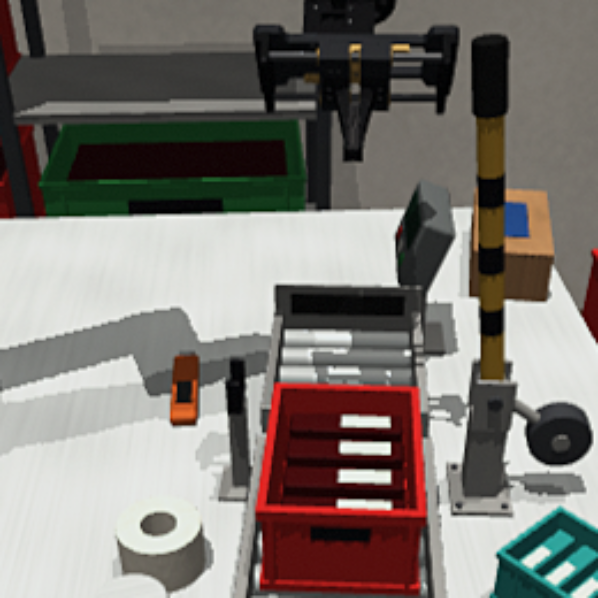

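Run:
```python
from h import *
for q,t in [((-.08,-.02,.4),30),((-.08,-.1,.38),0),((-.05,-.18,.38),0),((-.0,-.3,.3),0)]: print(q,rel(world(q),toolR(t)))
```

```text
(-0.08, -0.02, 0.4) [-0.04  -0.405  0.179 -0.002  0.272 -0.01 ]
(-0.08, -0.1, 0.38) [-0.191 -0.401  0.563  0.001  0.605 -0.01 ]
(-0.05, -0.18, 0.38) [-0.422 -0.245  0.888  0.001  0.605 -0.01 ]
(-0.0, -0.3, 0.3) [-0.441  0.009  1.607  0.001  0.605 -0.01 ]
```

Request:
carry_out(targets=[[0.0,-0.2,0,0,0,0],[-0.02,-0.4,0.05,0,0.1,0],[-0.04,-0.4,0.18,0,0.2,0],[-0.1,-0.4,0.35,0,0.3,0],[-0.19,-0.4,0.56,0,0.4,0],[-0.3,-0.33,0.7,0,0.5,-0.01],[-0.42,-0.25,0.89,0,0.6,-0.01],[-0.42,-0.25,0.89,0,0.605,-0.01]], jaw=1)

```text
time_s: 9.0
position: [0.5537, -0.113, 0.3789]
tcp_rot: [[0.109, 0.994, 0.0], [0.994, -0.109, -0.001], [-0.001, 0.0, -1.0]]
force: [-0.1, 0.3, 0.2]
opening: 0.835
```

Run:
```python
from h import *
s=bot.read_state();print(s['position'],s['joint_positions'],lane(s['position']),s['force'])
t=bot.capture('top');cv2.imwrite('pics/t6.png',t)
for q in [(-.002,-.31,.3),(-.002,-.31,.146)]: print(q,rel(world(q),toolR(0)))
```

```text
[ 0.5537 -0.113   0.3789] [-22.8388  18.0479  80.0192  -0.0441  81.8918 -16.5743] [-0.0511 -0.1869  0.3789] [-0.0766  0.2845  0.1693]
(-0.002, -0.31, 0.3) [-0.63   0.254  0.393 -0.001 -0.    -0.004]
(-0.002, -0.31, 0.146) [-0.63   0.254  1.163 -0.001 -0.    -0.004]
```

View pics/t6.png

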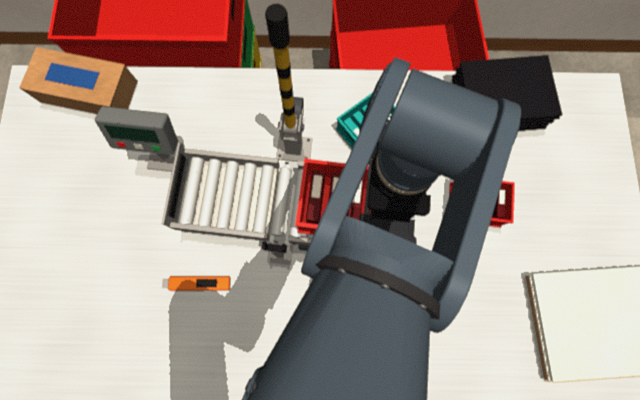

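Request:
carry_out(targets=[[-0.25,0.1,0,0,0,0],[-0.5,0.2,0.1,0,0,0],[-0.63,0.25,0.3,0,0,0],[-0.63,0.25,0.6,0,0,0],[-0.63,0.25,0.85,0,0,0],[-0.63,0.25,1.0,0,0,0],[-0.63,0.25,1.0,0,0,0]])

```text
time_s: 9.93
position: [0.5878, -0.2365, 0.1756]
tcp_rot: [[0.102, 0.995, -0.008], [0.995, -0.102, 0.005], [0.004, -0.009, -1.0]]
force: [-0.1, -0.3, 0.9]
opening: 0.999
```

Run:
```python
from h import *
s=bot.read_state();print(s['position'],s['joint_positions'],lane(s['position']),s['force'],s['opening'])
cv2.imwrite('pics/s7.png',cv2.resize(bot.capture('side')[60:320,180:440],None,fx=2.3,fy=2.3));cv2.imwrite('pics/w7.png',bot.capture('wrist'))
for q in [(-.001,-.31,.145),(-.001,-.25,.145),(-.001,-.12,.145)]: print(q,rel(world(q),toolR(0)))
```

```text
[ 0.5878 -0.2365  0.1756] [-31.9933  35.4282  83.8869  -0.0266  61.2226 -26.1181] [-0.005  -0.3065  0.1756] [-0.0873 -0.2513  0.9121] 0.9991804877690498
(-0.001, -0.31, 0.145) [-0.008  0.007  0.172 -0.     0.    -0.003]
(-0.001, -0.25, 0.145) [ 0.292  0.005  0.172 -0.     0.    -0.003]
(-0.001, -0.12, 0.145) [ 0.942  0.002  0.172 -0.     0.    -0.003]
```

View pics/s7.png

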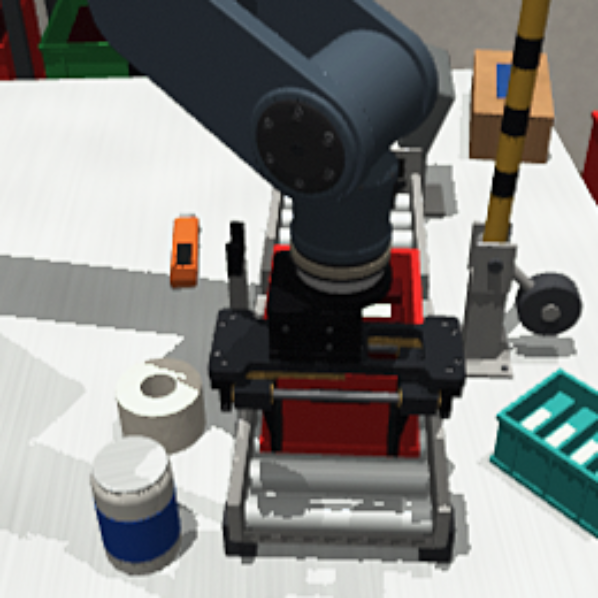

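View pics/w7.png

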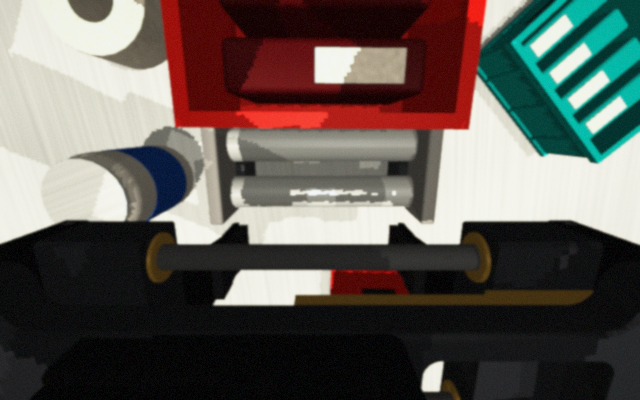

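Run:
```python
from h import *
def plane(name,u,v,y):
    a=lane(ray(name,u,v,0));b=lane(ray(name,u,v,.5));t=(y-a[1])/(b[1]-a[1]);return a+t*(b-a)
for px in [(305,140),(258,140),(350,140),(305,88),(305,190),(435,80),(430,110),(380,20)]:
    for y in(-.38,-.306,-.24): print(px,y,plane('side',px[0]/2.3+180,px[1]/2.3+60,y).round(3))
for z in(.5,.6,.7): print(lane(ray('top',400,62,z)),lane(ray('top',505,105,z)))
# tangential dir
```

```text
(305, 140) -0.38 [-0.023 -0.38   0.479]
(305, 140) -0.306 [-0.026 -0.306  0.44 ]
(305, 140) -0.24 [-0.03  -0.24   0.404]
(258, 140) -0.38 [-0.049 -0.38   0.478]
(258, 140) -0.306 [-0.057 -0.306  0.439]
(258, 140) -0.24 [-0.064 -0.24   0.404]
(350, 140) -0.38 [ 0.002 -0.38   0.479]
(350, 140) -0.306 [ 0.003 -0.306  0.44 ]
(350, 140) -0.24 [ 0.003 -0.24   0.405]
(305, 88) -0.38 [-0.023 -0.38   0.51 ]
(305, 88) -0.306 [-0.026 -0.306  0.476]
(305, 88) -0.24 [-0.029 -0.24   0.445]
(305, 190) -0.38 [-0.023 -0.38   0.446]
(305, 190) -0.306 [-0.027 -0.306  0.402]
(305, 190) -0.24 [-0.03  -0.24   0.362]
(435, 80) -0.38 [ 0.047 -0.38   0.516]
(435, 80) -0.306 [ 0.054 -0.306  0.483]
(435, 80) -0.24 [ 0.061 -0.24   0.453]
(430, 110) -0.38 [ 0.046 -0.38   0.499]
(430, 110) -0.306 [ 0.053 -0.306  0.462]
(430, 110) -0.24 [ 0.059 -0.24   0.43 ]
(380, 20) -0.38 [ 0.016 -0.38   0.549]
(380, 20) -0.306 [ 0.019 -0.306  0.52 ]
(380, 20) -0.24 [ 0.021 -0.24   0.495]
[ 0.1178 -0.1806  0.5   ] [ 0.069  -0.3264  0.5   ]
[ 0.0514 -0.164   0.6   ] [ 0.0126 -0.2801  0.6   ]
[-0.015  -0.1473  0.7   ] [-0.0439 -0.2337  0.7   ]
```

Request:
carry_out(targets=[[0,0,0.08,0,0,0],[0,0,0.15,0,0,0],[0.05,0,0.16,0,0,0],[0.12,0,0.16,0,0,0],[0.18,0,0.16,0,0,0],[0.23,0,0.16,0,0,0],[0.27,0,0.16,0,0,0],[0.31,0,0.16,0,0,0],[0.35,0,0.16,0,0,0],[0.39,0,0.16,0,0,0]])

```text
time_s: 11.28
position: [0.5986, -0.1612, 0.1477]
tcp_rot: [[0.103, 0.995, 0.0], [0.995, -0.103, -0.001], [-0.001, 0.0, -1.0]]
force: [-0.9, -2.0, 1.2]
opening: 0.997
```

Run:
```python
from h import *
s=bot.read_state();print(s['joint_positions'],lane(s['position']),s['force'],s['opening'])
cv2.imwrite('pics/s8.png',cv2.resize(bot.capture('side')[60:320,180:440],None,fx=2.3,fy=2.3));cv2.imwrite('pics/w8.png',bot.capture('wrist'))
for q in [(-.003,-.12,.145),(-.003,.0,.145)]: print(q,rel(world(q),toolR(0)))
```

```text
[-25.3725  36.3764  87.5906  -0.0391  56.0115 -19.4193] [-0.0017 -0.2305  0.1477] [-0.9298 -2.0447  1.2   ] 0.9972591015935481
(-0.003, -0.12, 0.145) [ 0.546 -0.006  0.012 -0.001 -0.001 -0.002]
(-0.003, 0.0, 0.145) [ 1.146 -0.008  0.013 -0.001 -0.001 -0.002]
```

View pics/s8.png

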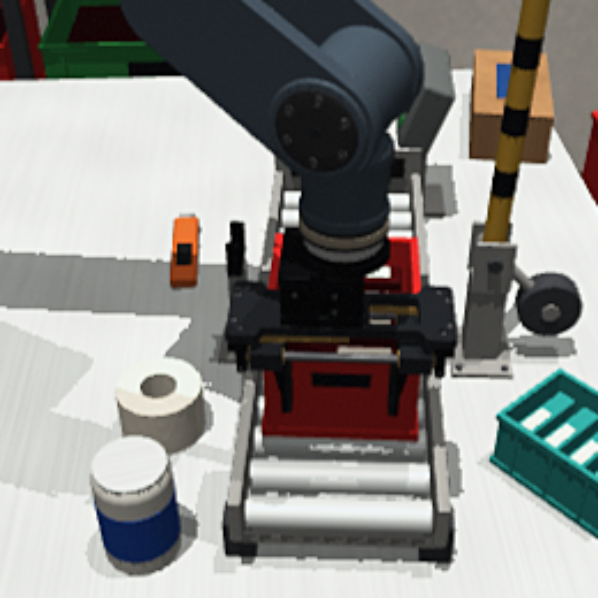

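View pics/w8.png

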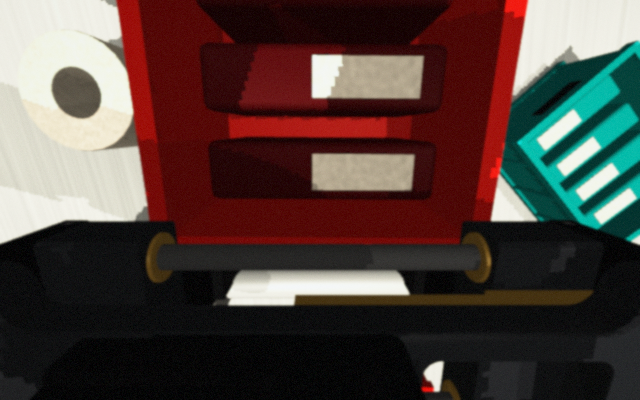

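Request:
carry_out(targets=[[0.05,0,0.01,0,0,0],[0.1,0,0.01,0,0,0],[0.15,0,0.01,0,0,0],[0.2,0,0.01,0,0,0],[0.25,0,0.01,0,0,0],[0.3,0,0.01,0,0,0],[0.35,0,0.01,0,0,0],[0.4,0,0.01,0,0,0],[0.45,0,0.01,0,0,0],[0.5,0,0.01,0,0,0],[0.55,0,0.01,0,0,0],[0.6,0,0.01,0,0,0],[0.65,0,0.01,0,0,0],[0.7,0,0.01,0,0,0],[0.75,0,0.01,0,0,0]])

```text
time_s: 13.25
position: [0.6134, -0.0099, 0.1454]
tcp_rot: [[0.102, 0.995, -0.002], [0.995, -0.102, 0.001], [0.001, -0.002, -1.0]]
force: [0.8, -2.1, -0.2]
opening: 0.998
```

Run:
```python
from h import *
s=bot.read_state();print(s['joint_positions'],lane(s['position']),s['force'],s['opening'])
cv2.imwrite('pics/s9.png',cv2.resize(bot.capture('side')[20:280,180:440],None,fx=2.3,fy=2.3));cv2.imwrite('pics/t9.png',bot.capture('top'))
for q in [(-.003,-.0,.145),(-.003,.035,.145)]: print(q,rel(world(q),toolR(0)))
```

```text
[-11.3794  36.169   88.5805   0.0723  55.3517  -5.5597] [-0.0019 -0.0785  0.1454] [ 0.7593 -2.0971 -0.1992] 0.9978456749418783
(-0.003, -0.0, 0.145) [ 0.388 -0.004  0.003 -0.002 -0.001 -0.001]
(-0.003, 0.035, 0.145) [ 0.563 -0.005  0.003 -0.002 -0.001 -0.001]
```

View pics/s9.png

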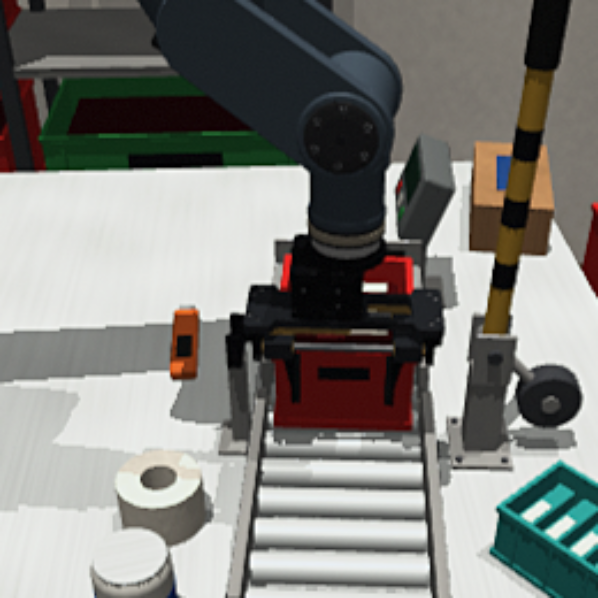

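View pics/t9.png

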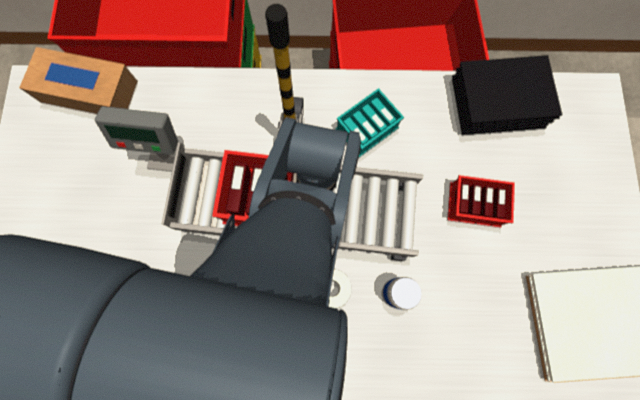

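Request:
carry_out(targets=[[0.05,0,0,0,0,0],[0.1,0,0,0,0,0],[0.15,0,0,0,0,0],[0.2,0,0,0,0,0],[0.25,0,0,0,0,0],[0.3,0,0,0,0,0],[0.34,0,0,0,0,0],[0.38,0,0,0,0,0],[0.41,0,0,0,0,0],[0.44,0,0,0,0,0],[0.46,0,0,0,0,0],[0.48,0,0,0,0,0]])

```text
time_s: 14.85
position: [0.6225, 0.0867, 0.1456]
tcp_rot: [[0.101, 0.995, -0.003], [0.995, -0.101, 0.002], [0.002, -0.003, -1.0]]
force: [-0.5, -1.1, 0.7]
opening: 1.005
```

Run:
```python
from h import *
s=bot.read_state();print(lane(s['position']),s['force'])
cv2.imwrite('pics/w10.png',bot.capture('wrist'));t=bot.capture('top');cv2.imwrite('pics/t10.png',cv2.resize(t[120:300,130:350],None,fx=3,fy=3))
print(rel(world((-.003,.035,.145)),toolR(0)))
```

```text
[-0.0023  0.0186  0.1456] [-0.5271 -1.1277  0.6747]
[ 0.079 -0.003  0.003 -0.002 -0.002 -0.001]
```

View pics/w10.png

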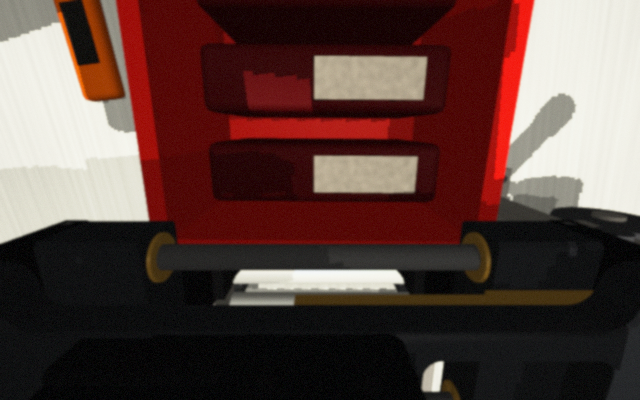

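View pics/t10.png

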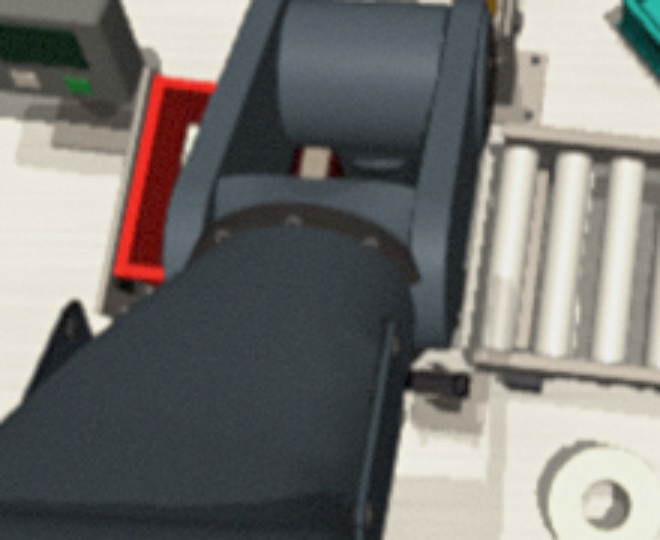

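Request:
carry_out(targets=[[0.02,0,0,0,0,0],[0.035,0,0,0,0,0],[0.05,0,0,0,0,0],[0.06,0,0,0,0,0],[0.07,0,0,0,0,0],[0.075,0,0,0,0,0],[0.075,0,0,0,0,0]])

```text
time_s: 15.82
position: [0.6239, 0.1024, 0.1455]
tcp_rot: [[0.1, 0.995, -0.003], [0.995, -0.1, 0.004], [0.003, -0.003, -1.0]]
force: [1.2, -0.7, -1.6]
opening: 0.998
```

Run:
```python
from h import *
s=bot.read_state();print(lane(s['position']),s['force'])
t=bot.capture('top');cv2.imwrite('pics/t11.png',cv2.resize(t[120:300,130:350],None,fx=3,fy=3))
```

```text
[-0.0025  0.0344  0.1455] [ 1.1882 -0.7373 -1.5783]
```

View pics/t11.png

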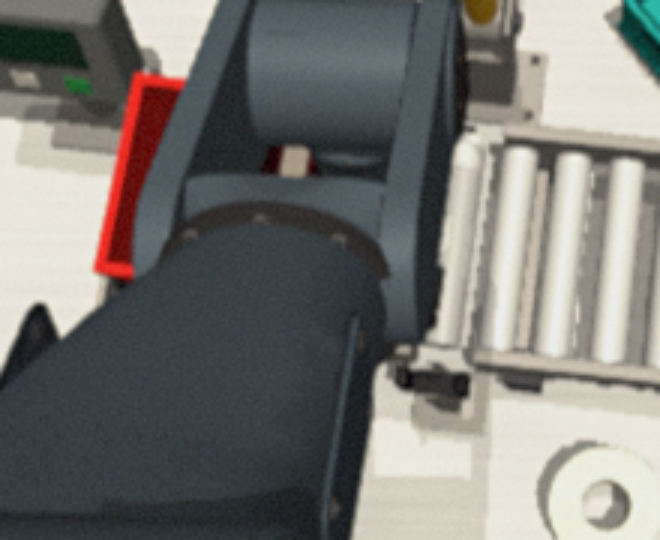

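Very close; a few more millimetres, slowly, to feel the stop.

Request:
carry_out(targets=[[0.01,0,0,0,0,0],[0.02,0,0,0,0,0],[0.025,0,0,0,0,0],[0.025,0,0,0,0,0]])

```text
time_s: 16.38
position: [0.6244, 0.1071, 0.1455]
tcp_rot: [[0.1, 0.995, -0.003], [0.995, -0.1, 0.003], [0.003, -0.003, -1.0]]
force: [0.2, -3.1, 0.1]
opening: 1.001
```

Run:
```python
from h import *
s=bot.read_state();print(lane(s['position']),s['force'])
t=bot.capture('top');cv2.imwrite('pics/t12.png',cv2.resize(t[120:300,130:350],None,fx=3,fy=3))
```

```text
[-0.0025  0.039   0.1455] [ 0.1539 -3.1221  0.1345]
```

View pics/t12.png

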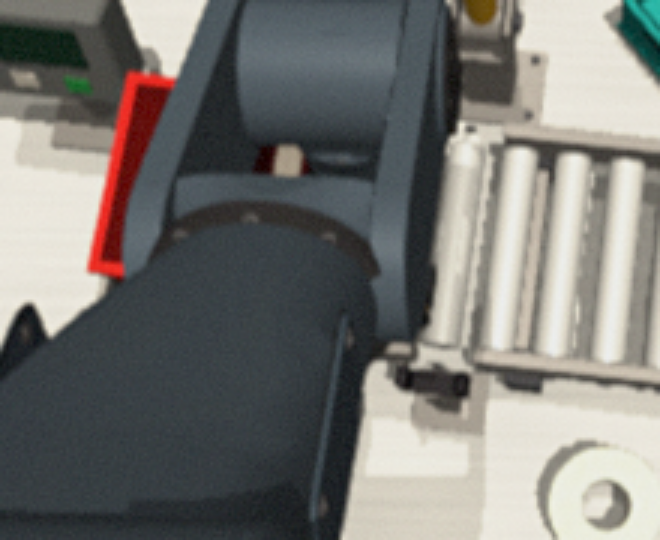

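Run:
```python
from h import *
for c in[(128,72),(90,270)]: print(lane(ray('top',130+c[0]/3,120+c[1]/3,.175)))
```

```text
[0.0754 0.2482 0.175 ]
[-0.0734  0.2462  0.175 ]
```

Request:
carry_out(targets=[[0.01,0,0,0,0,0],[0.015,0,0,0,0,0],[0.02,0,0,0,0,0],[0.02,0,0,0,0,0]])

```text
time_s: 16.92
position: [0.6257, 0.1079, 0.1456]
tcp_rot: [[0.1, 0.995, -0.002], [0.995, -0.1, -0.002], [-0.002, -0.002, -1.0]]
force: [0.6, -11.1, -0.6]
opening: 0.997
```

Run:
```python
from h import *
s=bot.read_state();print(lane(s['position']),s['force'])
```

```text
[-0.0013  0.0399  0.1456] [  0.6435 -11.0533  -0.6437]
```

Request:
carry_out(targets=[[-0.02,0,0,0,0,0],[-0.08,0,0,0,0,0],[-0.2,0,0,0,0,0],[-0.4,0,0,0,0,0],[-0.6,-0.05,0,0,0,0],[-0.8,-0.1,-0.1,0,0,0],[-1.0,-0.15,-0.3,0,0,0],[-1.0,-0.2,-0.55,0,0,0],[-1.0,-0.3,-0.8,0,0,0],[-1.0,-0.3,-0.8,0,0,0]])

```text
time_s: 18.18
position: [0.5473, -0.0852, 0.3108]
tcp_rot: [[0.1, 0.995, 0.007], [0.995, -0.1, -0.004], [-0.004, 0.007, -1.0]]
force: [-0.1, -0.9, -0.7]
opening: 1.001
```

Run:
```python
from h import *
s=bot.read_state();print(lane(s['position']),s['force'],s['time_s'])
t=bot.capture('top');cv2.imwrite('pics/t13.png',t);cv2.imwrite('pics/s13.png',bot.capture('side'))
```

```text
[-0.0603 -0.16    0.3108] [-0.1135 -0.9497 -0.6959] 18.175
```

View pics/t13.png

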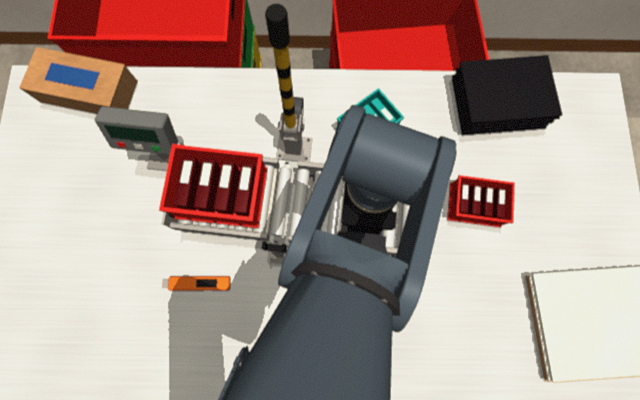

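View pics/s13.png

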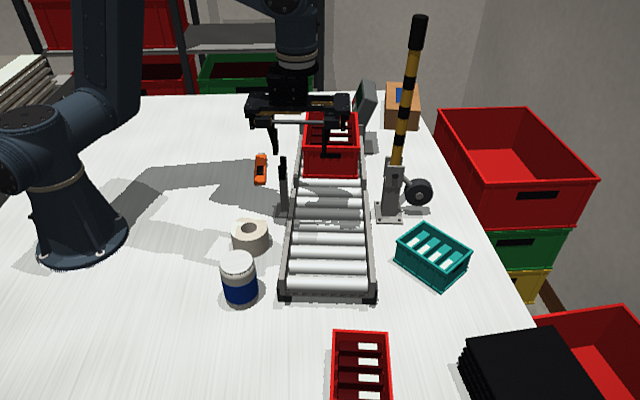

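Run:
```python
from h import *
c=[lane(ray('top',*p,.175)) for p in[(171,144),(265,153),(258,223),(161,211)]]
print(np.array(c),np.mean(c,0))
print(bot.hand_in())
```

```text
[[ 0.075   0.2518  0.175 ]
 [ 0.0778  0.044   0.175 ]
 [-0.0776  0.0366  0.175 ]
 [-0.0753  0.2436  0.175 ]] [-0.     0.144  0.175]
the job is handed in; nothing more can be done
None
```

The gate stands open by itself and the red crate rests on the scale against the end stop. I handed the job in at about 18 s of the 58 s allowed, and the hand-in gave no verdict.

- **Gate:** I pushed the grip up from below with closed fingers along the arm's arc. Past the balance point it swung up by itself. It is upright and untouched in every later picture, including the last top and side views.
- **Crate:** I pushed the larger red crate, not the small red one or the turquoise one, with open fingers at about 0.1 m/s. At the end the force rose to 11 N while the tool moved only 1 mm, so I took that as contact with the end stop. I then backed off and raised the tool clear.
- **Last checks:** From the crate's rim corners its centre is at lane y of about 0.144 m, where 0.146 m is nominal and more than 0.131 m is needed. The crate looks flat in both last pictures. The roll, tub and cutter look where they were at the start, judged by eye. The wrist force was about 1 N in free air, which is within its noise.
- **Disagreement:** The hand-picked rim corners differ by about 8 mm in lane y between the near and far sides. I put this down to pixel error, because the same edge measured square to within 2 mm while the crate was held against the stop.

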